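# Put the spare scanner batteries on charge

## Task

Press the blue front of the push-open drawer so that it springs open, then take out every yellow battery pack stored in it and slide each one onto a free bay of the charging dock, under the rails and fully home against the end stop so that the detent holds it. Finally push the drawer back in until it latches and stays shut, and leave the toiletries lying about where they are.

Things in the scene. Friction and masses are not known exactly. Their poses are not given: they have to be found in the camera images.
- drawer (a joint): push-push drawer, m: 0 latched shut, 0.16 fully open (towards robot). No handle. Shut: press to the stop (-0.014, at least -0.010), let go: it springs right out by itself in about 2 s. Open: push in through 0 to the same stop, let go: it latches at 0. A short push changes nothing. Spring 1 N open, 3 N shut, damping 14 N s/m: a slow push of 5 N does it, a quick one feels harder
- drawer_front (a point): centre of the outer face of the drawer's upright blue front panel; moves with the drawer. Panel 298 mm wide (y), 78 mm high (39 up and down from here), 14 mm thick. x points into the cabinet (the way to push), z up. Fixed pale wooden cabinet shell: 240 mm deep, 320 mm wide, 104 mm high, its front 20 mm behind this face when latched
- tray (a point): centre of the drawer's tray floor, 28 mm above the table; moves with the drawer; axes as drawer_front. Inside 130 mm (x) by 288 mm (y), side and back walls only 15 mm high. Clear of the cabinet when fully open
- dock: fixed black charging dock, 240 (x) by 336 mm (y). Origin on the table; packs slide on along its +x (away from robot), z up. Deck 12 mm above the table, from x -0.140 to the end stop at +0.068 (grey housing, 50 mm high). Four bays at y -0.120, -0.040, +0.040, +0.120. In front of the rails the deck is an open apron, where a pack may be set down (centre at x -0.097), then slid in
- bay0 (a point): where a pack's centre lies when home in bay 0: dock x +0.020, y -0.120, 41 mm above the table; axes as the dock. Two aluminium rails run along x from 56 mm before this point to the stop 48 mm beyond: channel 64 mm wide, lips 6 mm over the foot each side (slot 52 mm), lip underside 11.5 and top 15.5 mm above the deck, flared mouth up to 21 mm
- detent0 (a joint): sprung steel nub in the deck of bay 0, under the middle of a pack that is home, in m: 0 = up (bay empty, or it has sprung into the notch under a pack that is home), about 0.003 = held down by a pack only part-way on. 3 to 5 N pushes a pack over it, besides friction
- bay1 (a point): where a pack's centre lies when home in bay 1: dock x +0.020, y -0.040, 41 mm above the table; axes as the dock. Two aluminium rails run along x from 56 mm before this point to the stop 48 mm beyond: channel 64 mm wide, lips 6 mm over the foot each side (slot 52 mm), lip underside 11.5 and top 15.5 mm above the deck, flared mouth up to 21 mm
- detent1 (a joint): sprung steel nub in the deck of bay 1, under the middle of a pack that is home, in m: 0 = up (bay empty, or it has sprung into the notch under a pack that is home), about 0.003 = held down by a pack only part-way on. 3 to 5 N pushes a pack over it, besides friction
- bay2 (a point): where a pack's centre lies when home in bay 2: dock x +0.020, y +0.040, 41 mm above the table; axes as the dock. Two aluminium rails run along x from 56 mm before this point to the stop 48 mm beyond: channel 64 mm wide, lips 6 mm over the foot each side (slot 52 mm), lip underside 11.5 and top 15.5 mm above the deck, flared mouth up to 21 mm
- detent2 (a joint): sprung steel nub in the deck of bay 2, under the middle of a pack that is home, in m: 0 = up (bay empty, or it has sprung into the notch under a pack that is home), about 0.003 = held down by a pack only part-way on. 3 to 5 N pushes a pack over it, besides friction
- bay3 (a point): where a pack's centre lies when home in bay 3: dock x +0.020, y +0.120, 41 mm above the table; axes as the dock. Two aluminium rails run along x from 56 mm before this point to the stop 48 mm beyond: channel 64 mm wide, lips 6 mm over the foot each side (slot 52 mm), lip underside 11.5 and top 15.5 mm above the deck, flared mouth up to 21 mm
- detent3 (a joint): sprung steel nub in the deck of bay 3, under the middle of a pack that is home, in m: 0 = up (bay empty, or it has sprung into the notch under a pack that is home), about 0.003 = held down by a pack only part-way on. 3 to 5 N pushes a pack over it, besides friction
- pack0_c (a point): centre (half-way up) of a battery pack, 96 mm long (x), 58 mm high, 0.3 kg; may be absent. Black foot 60 mm wide (y), 9 mm thick, notch across its underside in the middle; above it the yellow body, 90 mm long, 32 mm wide (y): grip this across y, about 13 mm above this point to clear the rails. Both ends alike. Starts upright in the tray, its length about along the drawer's x
- pack1_c (a point): centre (half-way up) of a battery pack, 96 mm long (x), 58 mm high, 0.3 kg; may be absent. Black foot 60 mm wide (y), 9 mm thick, notch across its underside in the middle; above it the yellow body, 90 mm long, 32 mm wide (y): grip this across y, about 13 mm above this point to clear the rails. Both ends alike. Starts upright in the tray, its length about along the drawer's x
- pack2_c (a point): centre (half-way up) of a battery pack, 96 mm long (x), 58 mm high, 0.3 kg; may be absent. Black foot 60 mm wide (y), 9 mm thick, notch across its underside in the middle; above it the yellow body, 90 mm long, 32 mm wide (y): grip this across y, about 13 mm above this point to clear the rails. Both ends alike. Starts upright in the tray, its length about along the drawer's x
- pack3_c (a point): centre (half-way up) of a battery pack, 96 mm long (x), 58 mm high, 0.3 kg; may be absent. Black foot 60 mm wide (y), 9 mm thick, notch across its underside in the middle; above it the yellow body, 90 mm long, 32 mm wide (y): grip this across y, about 13 mm above this point to clear the rails. Both ends alike. Starts upright in the tray, its length about along the drawer's x

How it is judged:
By the outcome, as a careful person would: the job done as asked, in the order asked, and still so for the second after the job is handed in, with the robot touching nothing.
Of pack0, pack1, pack2, pack3 only 2 to 4 are there at a start; the rules pass over those that are not, and their reading is None.
At some moment in a run one of pack0, pack1, pack2, pack3 may be knocked a few centimetres aside while the robot is not near it.
Once in a run the grip may slacken for a moment while it holds something.
It also fails if it takes over 210 s, if anything falls off the work surface, if the arm or the gripper's body presses on something with over 40 N, if the wrist force passes 120 N, or if a joint passes its speed limit or range.

## Robot

A 6-joint arm with a two-finger parallel gripper is mounted at the origin on the work surface. World frame = base frame: x ahead of the robot, y to its left, z up, the work surface at z = 0. Lengths are in m, angles in rad, forces in N, time in s.
With the tool pointing down it reaches from about 0.325 to 0.775 m from the base axis. Payload 5.5 kg.
Tool frame: the origin (TCP) lies midway between the tips of the shut fingers; the grasp point (between the pads) lies 19 mm behind it; z points along the fingers, x is the direction in which the jaws open and shut, and the axes are right-handed (so a half turn about z gives the same grasp; the last joint's range is limited). The gripper opens to 88 mm and grips with 3 to 60 N. Pads are 20 mm wide; open, the fingers measure 115 mm over their backs; the gripper's body (75 mm by 178 mm) begins 61 mm behind the grasp point.
Start: joints at [-1.28, 0.091, 1.231, -0, 1.82, -0.057], TCP at [0.204, -0.564, 0.223] pointing down, gripper open.
Joint ranges: [-2.87, 2.87], [-0.86, 2.18], [0.17, 2.46], [-1.51, 4.65], [0.06, 2.69], [-2.65, 2.65]. Speed limits (rad/s): [2.57, 2.57, 3.01, 3.14, 3.14, 3.14].

## Interface

Orientations are given as a unit quaternion [x, y, z, w].
In Python, from workcell import bot gives the robot as it stands.
- The arm moves only by the tool jog_arm, never from a script. Its argument "moves" is a list of rows, each a list of 5 numbers: the shift along the world's x, y, z in cm, then the turn about the world's z in degrees, then the opening, from 0 (shut) to 1 (fully open). A call has 1 to 20 rows; each row is the pose to reach, as a shift and turn from the pose commanded when the call began; what a row does not reach only later rows make up. A row lasts 1/8 s, in which the tool goes at most 62.5 mm and 10.7 degrees, less where a joint would pass 70% of its speed; a pose out of reach is approached as far as the arm can. A call with a gripper value outside its range is refused whole. The fingers move at their own pace and stop on an object; the grip force is fixed at half the most. Time passes only in rows, so rows that repeat a pose let the fingers close. It gives the time, the measured TCP pose, the force and the opening at its end, in the units of the state.
- bot.observe(): the state, without advancing time (a new reading comes with each control period).
- bot.camera(name): name is "scene" or "top"; returns a dict with "image" (420x560x3 uint8, red, green, blue), "K" (3x3 intrinsics, pixels), "R" (3x3) and "t" (3): a world point X has camera coordinates R X + t. Camera axes: x right, y down, z forward; pixel columns grow to the right and rows downward; lengths in m; the calibration is good to about 2 mm. A picture is of the moment at which its call begins. There is no depth.
- bot.close_job(): hands the job in, once; it reports no verdict.
The state is a dict: "time": time; "joint_pos": joint angles; "dq": joint speeds; "joint_efforts": joint torques, N m; "position": TCP position; "eef_rot": TCP orientation; "contact_force": force on the tool from outside, world axes, zero at the start; "moment": the same for the moment, N m; "opening": finger opening in m.
Only numpy, scipy, OpenCV 4.12 (cv2) and the standard library are available. Lean on these libraries where they do the work, as an engineer would, in place of code of your own. Each camera call takes 0.05 s, during which the arm holds its last target. There are 200 camera calls.

## Working session

There is one attempt and no reset: what is moved stays moved. The work goes in short steps, Python scripts to look and compute and a tool call to move; the robot and the scene stay as the last step left them, time stands still between calls to the robot, and variables do not carry over. Pictures are saved under pics/ and viewed, about 12 in all and at most 16, crops included, and the job is handed in when it is done.

Besides the shell and the picture viewer there is one more tool, called after "Emit:" in YAML: its name, and indented under it one key for each argument. jog_arm: Moves the arm, as the interface text tells. Its arguments: {"type":"object","properties":{"moves":{"type":"array","items":{"type":"array","items":{"type":"number"}}}},"required":["moves"]}

```bash
mkdir -p pics; ls; cat > h.py <<'E'
import numpy as np, cv2
from workcell import bot
def snap(name,fn=None):
    c=bot.camera(name); 
    if fn: cv2.imwrite('pics/'+fn,c['image'][:,:,::-1])
    return c
def proj(c,X):
    p=np.array(c['K'])@(np.array(c['R'])@np.array(X,float)+np.array(c['t'])); return p[:2]/p[2]
def ray(c,uv,z):
    R=np.array(c['R']);t=np.array(c['t']);o=-R.T@t
    d=R.T@np.linalg.inv(c['K'])@np.array([uv[0],uv[1],1.]); return o+d*(z-o[2])/d[2]
def tri(c1,u1,c2,u2):
    A=[];b=[]
    for c,u in((c1,u1),(c2,u2)):
        P=np.array(c['K'])@np.c_[np.array(c['R']),np.array(c['t'])]
        for k in(0,1):
            r=u[k]*P[2]-P[k];A.append(r[:3]);b.append(-r[3])
    return np.linalg.lstsq(np.array(A),np.array(b),rcond=None)[0]
def st():
    s=bot.observe(); print({k:np.round(s[k],3) for k in('time','position','eef_rot','contact_force','opening','joint_pos')})
E
python3 - <<'E'
from h import *
a=snap('scene','s0.png');b=snap('top','t0.png');st()
for c in(a,b): print(np.round(c['K'],1).tolist(),np.round(c['R'],3).tolist(),np.round(c['t'],3).tolist())
E
```

```text
pics
{'time': np.float64(0.1), 'position': array([ 0.204, -0.564,  0.222]), 'eef_rot': array([ 0.819, -0.574, -0.001, -0.001]), 'contact_force': array([ 0.434, -0.497, -0.239]), 'opening': np.float64(0.088), 'joint_pos': array([-1.28 ,  0.092,  1.232, -0.   ,  1.82 , -0.057])}
[[431.6, 0.0, 274.5], [0.0, 431.6, 204.3], [0.0, 0.0, 1.0]] [[0.595, 0.803, -0.003], [0.603, -0.45, -0.659], [-0.531, 0.39, -0.752]] [-0.393, -0.316, 1.352]
[[538.7, 0.0, 273.8], [0.0, 538.7, 209.4], [0.0, 0.0, 1.0]] [[-0.021, -1.0, -0.016], [-0.986, 0.024, -0.164], [0.165, 0.012, -0.986]] [0.038, 0.619, 1.174]
```

View pics/s0.png

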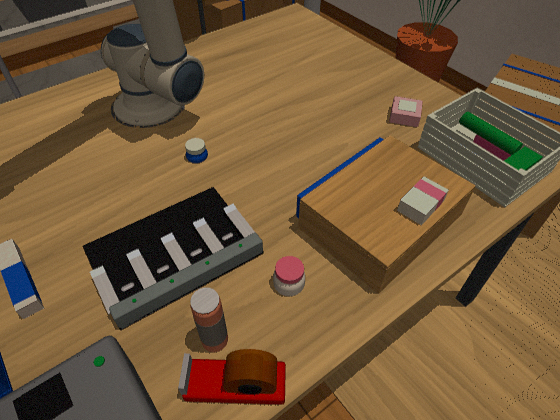

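View pics/t0.png

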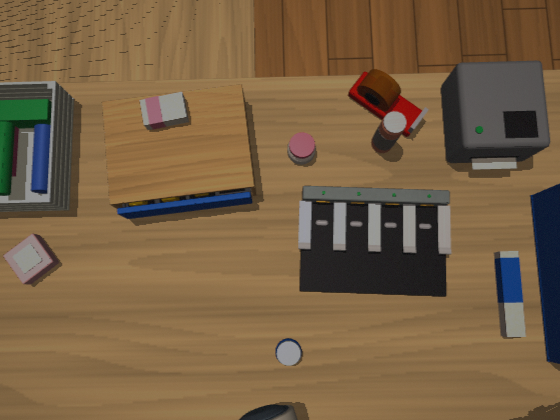

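```bash
python3 - <<'E'
import cv2,numpy as np
s=cv2.imread('pics/s0.png');t=cv2.imread('pics/t0.png')
f=lambda im,x,y,w,h,k:cv2.resize(im[y:y+h,x:x+w],None,fx=k,fy=k,interpolation=cv2.INTER_CUBIC)
a=f(t,95,80,170,140,2.35);b=f(t,290,170,170,140,2.35);c=f(s,285,130,200,160,2.0);d=f(s,75,180,200,150,2.0)
im=np.zeros((600,800,3),np.uint8)
for p,x,y in((a,0,0),(b,400,0),(c,0,270+10),(d,400,280)):
    p=p[:600-y,:800-x] if y else p[:275,:800-x];im[y:y+p.shape[0],x:x+p.shape[1]]=p
im=cv2.convertScaleAbs(im,alpha=1.5,beta=20)
cv2.imwrite('pics/c0.png',im)
E
```

```text
(no output)
```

View pics/c0.png

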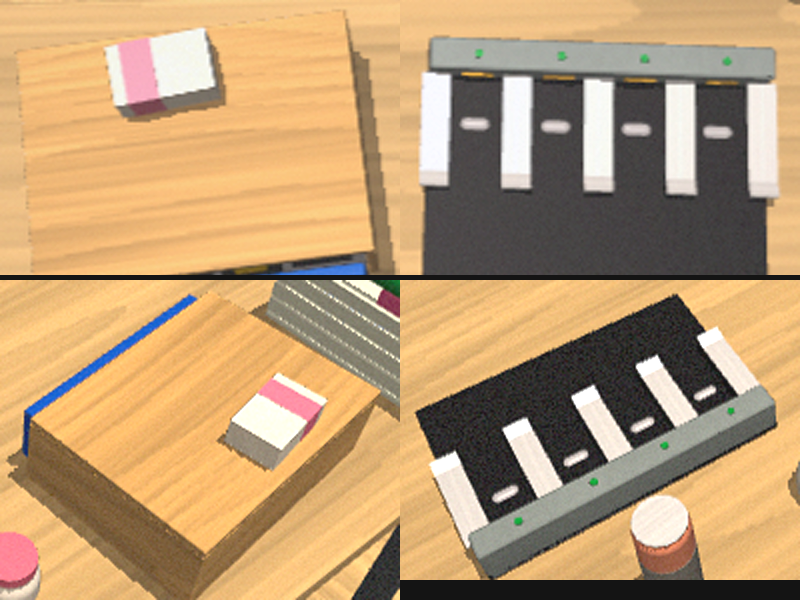

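```bash
cat > fit.py <<'E'
from h import *
from scipy.optimize import least_squares
def fit(obs,x0):
    def P(p,m): c,s=np.cos(p[2]),np.sin(p[2]); return [p[0]+c*m[0]-s*m[1],p[1]+s*m[0]+c*m[1],m[2]]
    f=lambda p:np.concatenate([proj(c,P(p,m))-u for c,m,u in obs])
    r=least_squares(f,x0,loss='soft_l1'); return r.x,r.fun.reshape(-1,2)
E
python3 - <<'E'
from fit import *
a=snap('scene');b=snap('top')
D=[(b,(.10,.168,.05),(303.2,186.2)),(b,(.10,-.168,.05),(449.6,190)),(b,(.068,.168,.05),(302.8,198.9)),(b,(.068,-.168,.05),(449.6,203.2)),(b,(-.14,.168,.012),(299.5,291)),(b,(-.14,-.168,.012),(446,296)),
(a,(-.14,-.168,.012),(83,245.5)),(a,(-.14,.168,.012),(215,187)),(a,(.1,-.168,.05),(116,313)),(a,(.1,.168,.05),(263,241.5))]
C=[(b,(.24,.16,.104),(102.7,102.1)),(b,(.24,-.16,.104),(241.8,84.7)),(b,(0,-.16,.104),(253.7,186.4)),(b,(0,.16,.104),(109,194.9)),
(a,(0,-.16,.104),(300,196)),(a,(.24,-.16,.104),(390,266.5)),(a,(.24,.16,.104),(475,187.5)),(a,(0,.16,.104),(387.5,136))]
for o in(D,C):
    p,r=fit(o,[.5,0,0]);print(np.round(p,4),np.degrees(p[2]),np.round(r,1).tolist())
    by={}
    for c,m,u in o: by.setdefault(m,[]).append((c,u))
    for m,v in by.items():
        if len(v)==2: print(m,np.round(tri(*v[0],*v[1]),3))
print('blue',np.round(ray(a,(297.5,195),.09),3),np.round(ray(a,(381.5,138.5),.09),3))
for n,u in(('jar',(288,352)),('pinkjar',(302,148))): print(n,ray(b,u,.03))
E
```

```text
[ 0.5665 -0.204  -0.0581] -3.326032226126117 [[-1.0, -1.4], [-0.1, -0.4], [-1.0, -0.4], [0.2, 0.2], [-0.9, -0.3], [0.2, 0.2], [-0.9, -1.0], [-1.6, -1.4], [-2.6, 5.7], [0.2, -1.4]]
(0.1, 0.168, 0.05) [ 0.674 -0.044  0.044]
(0.1, -0.168, 0.05) [ 0.654 -0.372  0.062]
(-0.14, 0.168, 0.012) [ 0.437 -0.028  0.007]
(-0.14, -0.168, 0.012) [ 0.418 -0.364  0.009]
[0.6477 0.225  0.0982] 5.628150916773571 [[-0.9, -1.7], [0.3, -1.1], [0.3, 0.0], [0.1, 9.1], [-0.7, 2.0], [-3.4, -0.0], [0.7, -2.1], [2.6, -1.4]]
(0.24, 0.16, 0.104) [0.87  0.409 0.096]
(0.24, -0.16, 0.104) [0.903 0.093 0.1  ]
(0, -0.16, 0.104) [0.663 0.067 0.109]
(0, 0.16, 0.104) [0.645 0.375 0.116]
blue [0.644 0.077 0.09 ] [0.62 0.37 0.09]
jar [ 3.02402553e-01 -2.36468370e-04  3.00000000e-02]
pinkjar [ 0.76893558 -0.04521151  0.03      ]
```

Emit:
jog_arm:
  moves:
    - [34.6,78.1,-1,-14.4,0]
    - [34.6,78.1,-1,-14.4,0]
    - [34.6,78.1,-1,-14.4,0]
    - [34.6,78.1,-1,-14.4,0]
    - [34.6,78.1,-1,-14.4,0]
    - [34.6,78.1,-1,-14.4,0]
    - [34.6,78.1,-1,-14.4,0]
    - [34.6,78.1,-1,-14.4,0]
    - [34.6,78.1,-1,-14.4,0]
    - [34.6,78.1,-1,-14.4,0]
    - [34.6,78.1,-1,-14.4,0]
    - [34.6,78.1,-1,-14.4,0]
    - [34.6,78.1,-1,-14.4,0]
    - [34.6,78.1,-1,-14.4,0]
    - [34.6,78.1,-1,-14.4,0]
    - [34.6,78.1,-1,-14.4,0]
    - [34.6,78.1,-1,-14.4,0]

```text
time: 2.33
position: [0.5504, 0.2156, 0.2132]
eef_rot: [0.74, -0.673, 0.0, -0.0]
contact_force: [0.5, 0.3, -0.2]
opening: 0.0004
```

Emit:
jog_arm:
  moves:
    - [0,0,-6,0,0]
    - [0,0,-12,0,0]
    - [0,0,-15.8,0,0]
    - [2,0.2,-15.8,0,0]
    - [4,0.4,-15.8,0,0]
    - [5.5,0.54,-15.8,0,0]
    - [5.5,0.54,-15.8,0,0]

```text
time: 3.2
position: [0.6061, 0.221, 0.0551]
eef_rot: [0.74, -0.673, 0.0, -0.0]
contact_force: [0.1, -0.3, 0.1]
opening: 0.0011
```

Emit:
jog_arm:
  moves:
    - [0.4,0.04,0,0,0]
    - [0.8,0.08,0,0,0]
    - [1.1,0.1,0,0,0]
    - [1.4,0.14,0,0,0]
    - [1.7,0.17,0,0,0]
    - [2.0,0.2,0,0,0]
    - [2.2,0.22,0,0,0]
    - [2.4,0.24,0,0,0]
    - [2.4,0.24,0,0,0]

```text
time: 4.32
position: [0.6297, 0.2248, 0.0545]
eef_rot: [0.74, -0.672, 0.0, -0.0]
contact_force: [-3.0, 0.2, 1.9]
opening: 0.0004
```

Emit:
jog_arm:
  moves:
    - [0.3,0.03,0,0,0]
    - [0.5,0.05,0,0,0]
    - [0.7,0.07,0,0,0]
    - [0.7,0.07,0,0,0]

```text
time: 4.82
position: [0.6319, 0.225, 0.0546]
eef_rot: [0.741, -0.672, -0.003, 0.005]
contact_force: [-24.4, -5.8, 12.0]
opening: 0.001
```

Emit:
jog_arm:
  moves:
    - [-2,-0.2,0,0,0]
    - [-6,-0.6,0,0,0]
    - [-12,-1.2,0,0,0]
    - [-18,-1.8,0,0,0]
    - [-20,-1.8,6,0,0]
    - [-20,-1.8,12,0,0]
    - [-20,-1.8,20,0,0]
    - [-20,-1.8,25,0,1]
    - [-20,-25,25,0,1]
    - [-20,-25,25,0,1]
    - [-20,-25,25,0,1]
    - [-20,-25,25,0,1]
    - [-20,-25,25,0,1]
    - [-20,-25,25,0,1]
    - [-20,-25,25,0,1]
    - [-20,-25,25,0,1]
    - [-20,-25,25,0,1]

```text
time: 6.95
position: [0.4366, -0.0239, 0.3046]
eef_rot: [0.741, -0.672, 0.0, -0.0]
contact_force: [-0.8, 0.7, 0.8]
opening: 0.0876
```

```bash
python3 - <<'E'
from h import *
a=snap('scene','s1.png');b=snap('top','t1.png');st()
f=lambda im,x,y,w,h,k:cv2.resize(im[y:y+h,x:x+w],None,fx=k,fy=k,interpolation=cv2.INTER_CUBIC)
s=a['image'][:,:,::-1];t=b['image'][:,:,::-1]
im=np.vstack([f(t,90,160,200,140,4)[:, :800]]); cv2.imwrite('pics/t1c.png',cv2.convertScaleAbs(im,alpha=1.6,beta=20))
im=f(s,220,80,220,150,3.6); cv2.imwrite('pics/s1c.png',cv2.convertScaleAbs(im,alpha=1.6,beta=20))
E
```

```text
{'time': np.float64(7.05), 'position': array([ 0.437, -0.024,  0.305]), 'eef_rot': array([ 0.741, -0.672,  0.   , -0.   ]), 'contact_force': array([ 0.611, -0.473,  0.229]), 'opening': np.float64(0.088), 'joint_pos': array([-0.133, -0.308,  1.454,  0.   ,  1.995,  1.34 ])}
```

View pics/t1c.png

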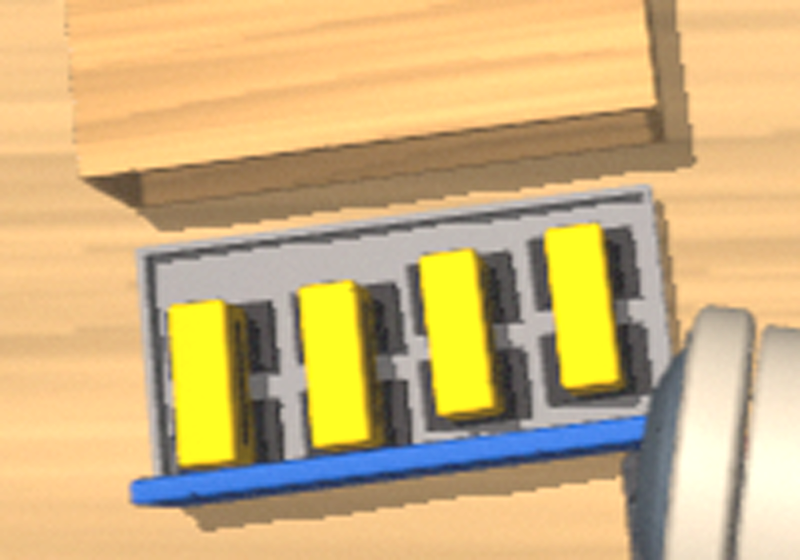

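View pics/s1c.png

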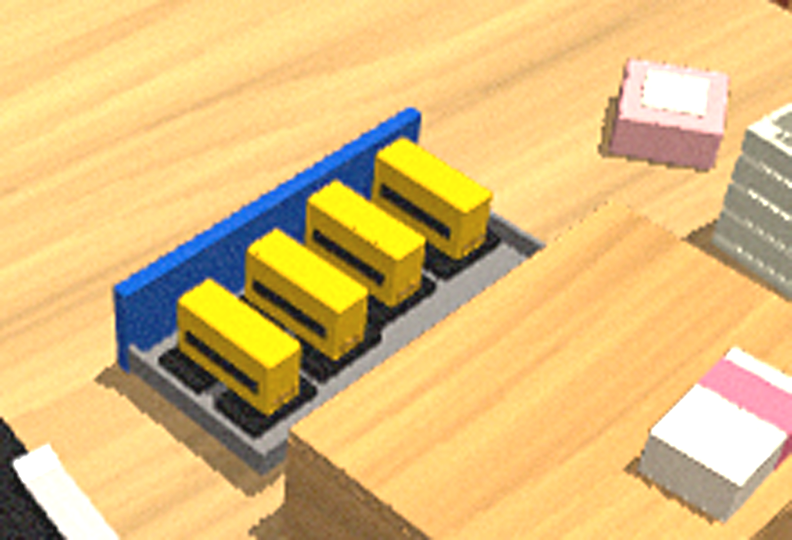

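```bash
cat > det.py <<'E'
from fit import *
def tops(c,vmin,z=.086,amin=60):
    hsv=cv2.cvtColor(c['image'],cv2.COLOR_RGB2HSV); m=cv2.inRange(hsv,(22,150,vmin),(35,255,255))
    m=cv2.medianBlur(m,3)
    out=[]
    for k in cv2.findContours(m,cv2.RETR_EXTERNAL,cv2.CHAIN_APPROX_NONE)[0]:
        if cv2.contourArea(k)<amin: continue
        P=np.array([ray(c,p,z)[:2] for p in k[:,0,:]])
        r=cv2.minAreaRect((P*1000).astype(np.float32)); (cx,cy),(w,h),an=r
        if w<h: w,h,an=h,w,an+90
        an=(an+90)%180-90
        out.append((round(cx),round(cy),round(w),round(h),round(an,1)))
    return sorted(out,key=lambda o:o[1])
E
python3 - <<'E'
from det import *
a=snap('scene');b=snap('top')
for n,c in(('scene',a),('top',b)):
    hsv=cv2.cvtColor(c['image'],cv2.COLOR_RGB2HSV);m=cv2.inRange(hsv,(22,150,60),(35,255,255))>0
    print(n,np.histogram(hsv[...,2][m],bins=range(60,260,15)))
    for v in(100,150,170,190,205): print(v,tops(c,v))
E
```

```text
scene (array([ 61, 555, 440, 162,  47,  41,  54, 157, 891,  11,   0,   0,   0]), array([ 60,  75,  90, 105, 120, 135, 150, 165, 180, 195, 210, 225, 240,
       255]))
100 [(574, 108, 119, 45, -6.6), (559, 177, 117, 46, -5.9), (544, 244, 121, 49, -6.8), (534, 316, 114, 44, -6.5)]
150 [(560, 109, 88, 29, 6.2), (547, 178, 88, 29, 7.0), (531, 245, 87, 30, 6.0), (521, 318, 88, 30, 5.1)]
170 [(559, 109, 87, 28, 6.1), (546, 178, 87, 28, 6.8), (530, 246, 86, 27, 6.0), (521, 318, 86, 28, 6.0)]
190 []
205 []
top (array([  91,   33,   97,   62,  122,  151, 1951,    0,    0,    0,    0,
          0,    0]), array([ 60,  75,  90, 105, 120, 135, 150, 165, 180, 195, 210, 225, 240,
       255]))
100 [(558, 111, 89, 32, 6.1), (545, 180, 89, 32, 7.0), (529, 247, 88, 32, 5.9), (520, 319, 89, 31, 5.2)]
150 [(558, 110, 87, 27, 6.4), (545, 179, 87, 27, 7.2), (529, 246, 87, 27, 5.8), (520, 319, 86, 27, 5.1)]
170 []
190 []
205 []
```

```bash
python3 - <<'E'
from fit import *
a=snap('scene');b=snap('top')
T=[(321.9,222.8),(356.4,224),(390.4,225.3),(424.9,226.2)][::-1];S=[(128,287),(163,269),(196,252.5),(227.5,236.5)]
ys=[-.12,-.04,.04,.12]
for i in range(4): print(i,np.round(tri(a,S[i],b,T[i]),4))
o=[(b,(.02,ys[i],.014),T[i]) for i in range(4)]+[(a,(.02,ys[i],.014),S[i]) for i in range(4)]
D=[(b,(.10,.168,.05),(303.2,186.2)),(b,(.10,-.168,.05),(449.6,190)),(b,(.068,.168,.05),(302.8,198.9)),(b,(.068,-.168,.05),(449.6,203.2)),(b,(-.14,.168,.012),(299.5,291)),(b,(-.14,-.168,.012),(446,296)),
(a,(-.14,-.168,.012),(83,245.5)),(a,(-.14,.168,.012),(215,187)),(a,(.1,.168,.05),(263,241.5))]
for q in(o,o[:4],o[4:],o+D):
    p,r=fit(q,[.56,-.2,0]);print(np.round(p,4),np.degrees(p[2]),np.abs(r).max())
for i in range(4):
    R=np.array([[np.cos(p[2]),-np.sin(p[2])],[np.sin(p[2]),np.cos(p[2])]])
    print(i,'home',np.round(p[:2]+R@[.02,ys[i]],4),'apron',np.round(p[:2]+R@[-.097,ys[i]],4))
# rails: project slot/rail-edge overlays on top view
im=np.ascontiguousarray(b['image'][:,:,::-1]);im=cv2.resize(im[170:310,290:460],None,fx=4,fy=4,interpolation=cv2.INTER_CUBIC)
def L(m1,m2,col):
    q=[]
    for m in(m1,m2):
        w=p[:2]+R@m[:2];u=proj(b,[*w,m[2]]);q.append(tuple(int(round(v)) for v in ((u-[290,170])*4)))
    cv2.line(im,q[0],q[1],col,1)
for y in ys:
    for s in(-.026,.026): L((-.036,y+s,.0275),(.068,y+s,.0275),(0,0,255))
    L((-.14,y,.012),(.06,y,.012),(0,255,0))
L((-.14,-.168,.012),(-.14,.168,.012),(255,255,0));L((.068,-.168,.05),(.068,.168,.05),(255,255,0))
cv2.imwrite('pics/ov.png',im)
E
```

```text
0 [ 0.5793 -0.3264  0.0087]
1 [ 0.5833 -0.2464  0.0088]
2 [ 0.5882 -0.1672  0.009 ]
3 [ 0.5929 -0.0866  0.0095]
[ 0.5673 -0.2052 -0.0543] -3.1120936070792 1.1508947524153257
[ 0.5651 -0.2052 -0.0572] -3.2799723390352984 0.2795305085289215
[ 0.5699 -0.2055 -0.0543] -3.1110265909383843 0.40872145470200394
[ 0.567 -0.205 -0.059] -3.3799089388772265 1.7692564201531127
0 home [ 0.5799 -0.3259] apron [ 0.4631 -0.319 ]
1 home [ 0.5846 -0.2461] apron [ 0.4678 -0.2392]
2 home [ 0.5893 -0.1662] apron [ 0.4725 -0.1593]
3 home [ 0.594  -0.0864] apron [ 0.4772 -0.0795]
```

View pics/ov.png

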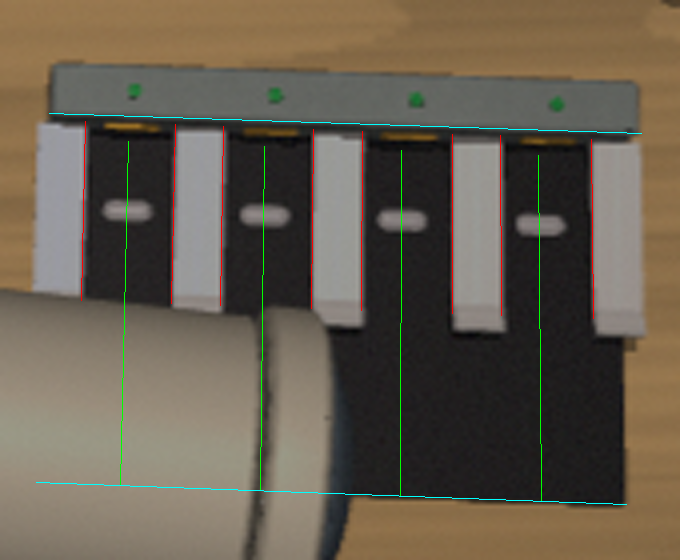

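Emit:
jog_arm:
  moves:
    - [12.3,13.4,-8,0.6,0.64]
    - [12.3,13.4,-8,0.6,0.64]
    - [12.3,13.4,-10,0.6,0.64]
    - [12.3,13.4,-13,0.6,0.64]
    - [12.3,13.4,-15,0.6,0.64]
    - [12.3,13.4,-20,0.6,0.64]
    - [12.3,13.4,-23,0.6,0.64]
    - [12.3,13.4,-25.3,0.6,0.64]
    - [12.3,13.4,-25.3,0.6,0.64]
    - [12.3,13.4,-25.3,0.6,0.2]
    - [12.3,13.4,-25.3,0.6,0.2]
    - [12.3,13.4,-25.3,0.6,0.2]
    - [12.3,13.4,-25.3,0.6,0.2]
    - [12.3,13.4,-25.3,0.6,0.2]

```text
time: 9.0
position: [0.5603, 0.1099, 0.0533]
eef_rot: [0.744, -0.668, 0.001, -0.001]
contact_force: [-0.7, 1.8, 5.7]
opening: 0.0314
```

Emit:
jog_arm:
  moves:
    - [0,0,3,0,0.2]
    - [0,0,8,0,0.2]
    - [0,0,12,0,0.2]
    - [-4,-6,12,-5,0.2]
    - [-8.2,-12,12,-9.6,0.2]
    - [-8.2,-18.9,12,-9.6,0.2]
    - [-8.2,-18.9,12,-9.6,0.2]
    - [-8.2,-18.9,12,-9.6,0.2]

```text
time: 10.0
position: [0.4767, -0.0812, 0.1708]
eef_rot: [-0.684, 0.729, 0.0, -0.001]
contact_force: [0.7, -0.2, -2.9]
opening: 0.0317
```

```bash
python3 - <<'E'
from h import *
st();a=snap('scene','s2.png');b=snap('top','t2.png')
E
```

```text
{'time': np.float64(10.0), 'position': array([ 0.477, -0.081,  0.171]), 'eef_rot': array([-0.684,  0.729,  0.   , -0.001]), 'contact_force': array([ 0.66 , -0.213, -2.892]), 'opening': np.float64(0.032), 'joint_pos': array([-2.390e-01, -2.270e-01,  1.626e+00, -1.000e-03,  1.744e+00,
        1.396e+00])}
```

View pics/s2.png

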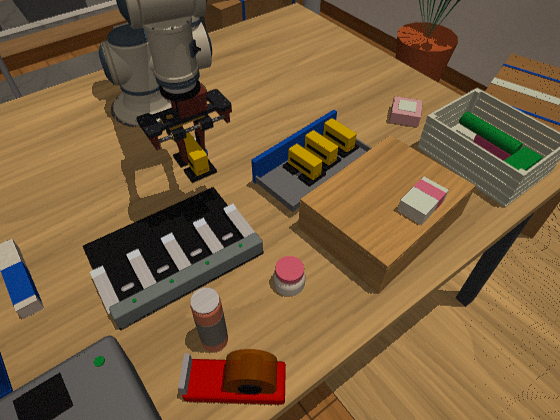

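Emit:
jog_arm:
  moves:
    - [0,0,-6,0,0.2]
    - [0,0,-10,0,0.2]
    - [0,0,-12,0,0.2]
    - [0,0,-13,0,0.2]
    - [0,0,-13.3,0,0.2]
    - [0,0,-13.3,0,0.2]
    - [0,0,-13.3,0,0.2]

```text
time: 10.98
position: [0.4783, -0.0798, 0.04]
eef_rot: [-0.685, 0.728, -0.001, 0.001]
contact_force: [-0.3, 0.3, -2.9]
opening: 0.0317
```

Emit:
jog_arm:
  moves:
    - [0,0,-0.15,0,0.2]
    - [0,0,-0.25,0,0.2]
    - [0,0,-0.25,0,0.2]

```text
time: 11.35
position: [0.4779, -0.0798, 0.0374]
eef_rot: [-0.685, 0.728, -0.001, 0.0]
contact_force: [-3.5, 0.1, 5.9]
opening: 0.032
```

Emit:
jog_arm:
  moves:
    - [0.8,-0.05,0.05,0,0.2]
    - [1.6,-0.09,0.05,0,0.2]
    - [2.4,-0.14,0.05,0,0.2]
    - [3.2,-0.19,0.05,0,0.2]
    - [4,-0.23,0.05,0,0.2]
    - [4.8,-0.28,0.05,0,0.2]
    - [5.6,-0.33,0.05,0,0.2]
    - [6.4,-0.37,0.05,0,0.2]
    - [7.2,-0.42,0.05,0,0.2]
    - [8,-0.47,0.05,0,0.2]

```text
time: 12.6
position: [0.5586, -0.0844, 0.0374]
eef_rot: [-0.685, 0.728, -0.001, 0.0]
contact_force: [-3.1, -0.3, 6.3]
opening: 0.0316
```

Emit:
jog_arm:
  moves:
    - [0.8,-0.05,0,0,0.2]
    - [1.6,-0.09,0,0,0.2]
    - [2.4,-0.14,0,0,0.2]
    - [3.0,-0.17,0,0,0.2]
    - [3.4,-0.2,0,0,0.2]
    - [3.7,-0.22,0,0,0.2]
    - [4.0,-0.23,0,0,0.2]
    - [4.0,-0.23,0,0,0.2]

```text
time: 13.6
position: [0.5962, -0.0867, 0.0376]
eef_rot: [-0.685, 0.728, 0.001, -0.001]
contact_force: [-12.8, 1.2, 12.5]
opening: 0.0317
```

Emit:
jog_arm:
  moves:
    - [0.2,-0.01,0,0,0.2]
    - [0.4,-0.02,0,0,0.2]
    - [0.4,-0.02,0,0,0.2]

```text
time: 13.98
position: [0.5965, -0.0867, 0.038]
eef_rot: [-0.685, 0.728, 0.004, -0.004]
contact_force: [-29.1, 1.7, 22.8]
opening: 0.0319
```

Emit:
jog_arm:
  moves:
    - [-0.3,0.02,0,0,0.2]
    - [-0.3,0.02,0,0,0.64]
    - [-0.3,0.02,0,0,0.64]
    - [-0.3,0.02,0,0,0.64]
    - [-0.3,0.02,3,0,0.64]
    - [-0.3,0.02,9,0,0.64]
    - [-0.3,0.02,15,0,0.64]
    - [-6,4,20,5,0.64]
    - [-12,8,22,10.2,0.64]
    - [-16,9,22,10.2,0.64]
    - [-16,9,22,10.2,0.64]

```text
time: 15.35
position: [0.44, 0.0044, 0.2588]
eef_rot: [0.748, -0.664, 0.002, -0.001]
contact_force: [1.2, 0.2, 0.2]
opening: 0.0563
```

```bash
cat > look.py <<'E'
import sys
from det import *
st()
a=snap('scene','s%s.png'%sys.argv[1]);b=snap('top','t%s.png'%sys.argv[1])
p=np.array([.567,-.205,-.059]);c,s=np.cos(p[2]),np.sin(p[2]);R=np.array([[c,-s],[s,c]])
for n,q,v in(('scene',a,150),('top',b,110)):
    print(n,'drawer',[o for o in tops(q,v) if o[1]>40])
    for o in tops(q,v,.070):
        if o[1]<0: print('  dock',o,'dockframe',np.round(R.T@(np.array(o[:2])/1000-p[:2]),4))
E
python3 look.py 3
```

```text
{'time': np.float64(15.35), 'position': array([0.44 , 0.004, 0.259]), 'eef_rot': array([ 0.748, -0.664,  0.002, -0.001]), 'contact_force': array([1.234, 0.157, 0.152]), 'opening': np.float64(0.056), 'joint_pos': array([-0.068, -0.331,  1.555,  0.   ,  1.913,  1.384])}
scene drawer [(547, 178, 88, 29, 7.0), (531, 245, 87, 30, 6.0), (521, 318, 88, 30, 4.9)]
  dock (595, -89, 88, 30, -2.8) dockframe [0.0211 0.1174]
top drawer [(545, 180, 88, 31, 6.9), (529, 247, 88, 31, 5.9), (520, 319, 89, 31, 5.1)]
  dock (593, -86, 86, 29, -2.2) dockframe [0.0189 0.1203]
```

Emit:
jog_arm:
  moves:
    - [5,6,-5,0,0.64]
    - [10.5,12,-8,0,0.64]
    - [10.5,17.6,-8,0,0.64]
    - [10.5,17.6,-8,0,0.64]
    - [10.5,17.6,-10,0,0.64]
    - [10.5,17.6,-14,0,0.64]
    - [10.5,17.6,-18,0,0.64]
    - [10.5,17.6,-20.5,0,0.64]
    - [10.5,17.6,-20.5,0,0.64]
    - [10.5,17.6,-20.5,0,0.2]
    - [10.5,17.6,-20.5,0,0.2]
    - [10.5,17.6,-20.5,0,0.2]
    - [10.5,17.6,-20.5,0,0.2]

```text
time: 17.08
position: [0.5474, 0.1796, 0.0532]
eef_rot: [0.747, -0.664, 0.001, -0.001]
contact_force: [0.2, 1.4, 4.5]
opening: 0.0321
```

Emit:
jog_arm:
  moves:
    - [0,0,3,0,0.2]
    - [0,0,8,0,0.2]
    - [0,0,12,0,0.2]
    - [-3,-6,12,-5,0.2]
    - [-6,-12,12,-10.2,0.2]
    - [-7.3,-18,12,-10.2,0.2]
    - [-7.3,-24,12,-10.2,0.2]
    - [-7.3,-30,12,-10.2,0.2]
    - [-7.3,-33.9,12,-10.2,0.2]
    - [-7.3,-33.9,12,-10.2,0.2]
    - [-7.3,-33.9,12,-10.2,0.2]
    - [-7.3,-33.9,7,-10.2,0.2]
    - [-7.3,-33.9,3,-10.2,0.2]
    - [-7.3,-33.9,0,-10.2,0.2]
    - [-7.3,-33.9,-0.8,-10.2,0.2]
    - [-7.3,-33.9,-1.2,-10.2,0.2]
    - [-7.3,-33.9,-1.2,-10.2,0.2]

```text
time: 19.2
position: [0.4743, -0.1597, 0.041]
eef_rot: [-0.686, 0.728, -0.001, 0.0]
contact_force: [0.1, -0.2, -2.8]
opening: 0.0316
```

Emit:
jog_arm:
  moves:
    - [0,0,-0.2,0,0.2]
    - [0,0,-0.33,0,0.2]
    - [0,0,-0.33,0,0.2]
    - [0.8,-0.05,-0.3,0,0.2]
    - [1.6,-0.09,-0.3,0,0.2]
    - [2.4,-0.14,-0.3,0,0.2]
    - [3.2,-0.19,-0.3,0,0.2]
    - [4,-0.23,-0.3,0,0.2]
    - [4.8,-0.28,-0.3,0,0.2]
    - [5.6,-0.33,-0.3,0,0.2]
    - [6.4,-0.37,-0.3,0,0.2]
    - [6.4,-0.37,-0.3,0,0.2]

```text
time: 20.7
position: [0.5389, -0.1637, 0.0373]
eef_rot: [-0.685, 0.728, -0.001, 0.0]
contact_force: [-1.1, -0.2, 4.6]
opening: 0.032
```

Emit:
jog_arm:
  moves:
    - [0.8,-0.05,0,0,0.2]
    - [1.6,-0.09,0,0,0.2]
    - [2.4,-0.14,0,0,0.2]
    - [3.2,-0.19,0,0,0.2]
    - [4.0,-0.23,0,0,0.2]
    - [4.6,-0.27,0,0,0.2]
    - [5.1,-0.3,0,0,0.2]
    - [5.5,-0.32,0,0,0.2]
    - [5.8,-0.34,0,0,0.2]
    - [5.8,-0.34,0,0,0.2]

```text
time: 21.95
position: [0.5919, -0.1668, 0.0378]
eef_rot: [-0.685, 0.728, 0.003, -0.003]
contact_force: [-22.8, 1.9, 17.3]
opening: 0.0318
```

Emit:
jog_arm:
  moves:
    - [-0.3,0.02,0,0,0.2]
    - [-0.3,0.02,0,0,0.64]
    - [-0.3,0.02,0,0,0.64]
    - [-0.3,0.02,0,0,0.64]
    - [-0.3,0.02,3,0,0.64]
    - [-0.3,0.02,9,0,0.64]
    - [-0.3,0.02,15,0,0.64]
    - [-6,5,20,5,0.64]
    - [-12,10,22,9.4,0.64]
    - [-15.4,15,22,9.4,0.64]
    - [-15.4,17,22,9.4,0.64]
    - [-15.4,17,22,9.4,0.64]

```text
time: 23.45
position: [0.4407, 0.0056, 0.2583]
eef_rot: [0.744, -0.668, 0.001, -0.001]
contact_force: [0.7, -0.2, -0.3]
opening: 0.0562
```

```bash
python3 look.py 4
```

```text
{'time': np.float64(23.45), 'position': array([0.441, 0.006, 0.258]), 'eef_rot': array([ 0.744, -0.668,  0.001, -0.001]), 'contact_force': array([ 0.718, -0.165, -0.302]), 'opening': np.float64(0.056), 'joint_pos': array([-6.500e-02, -3.290e-01,  1.554e+00,  1.000e-03,  1.912e+00,
        1.398e+00])}
scene drawer [(531, 245, 87, 30, 6.0), (521, 318, 87, 30, 5.4)]
  dock (590, -169, 87, 30, -3.0) dockframe [0.0208 0.0373]
  dock (595, -89, 88, 30, -2.8) dockframe [0.0211 0.1174]
top drawer [(529, 247, 88, 31, 5.9), (520, 319, 89, 31, 5.1)]
  dock (589, -167, 86, 29, -2.6) dockframe [0.0197 0.0392]
  dock (593, -86, 86, 29, -2.2) dockframe [0.0189 0.1203]
```

Emit:
jog_arm:
  moves:
    - [4,6,-5,0,0.64]
    - [8.9,12,-8,0,0.64]
    - [8.9,18,-8,0,0.64]
    - [8.9,24.3,-8,0,0.64]
    - [8.9,24.3,-8,0,0.64]
    - [8.9,24.3,-10,0,0.64]
    - [8.9,24.3,-14,0,0.64]
    - [8.9,24.3,-18,0,0.64]
    - [8.9,24.3,-20.5,0,0.64]
    - [8.9,24.3,-20.5,0,0.64]
    - [8.9,24.3,-20.5,0,0.2]
    - [8.9,24.3,-20.5,0,0.2]
    - [8.9,24.3,-20.5,0,0.2]
    - [8.9,24.3,-20.5,0,0.2]

```text
time: 25.3
position: [0.5314, 0.2466, 0.0533]
eef_rot: [0.743, -0.67, 0.001, -0.001]
contact_force: [-0.5, 0.2, 5.7]
opening: 0.0317
```

Emit:
jog_arm:
  moves:
    - [0,0,3,0,0.2]
    - [0,0,8,0,0.2]
    - [0,0,12,0,0.2]
    - [-3,-6,12,-5,0.2]
    - [-6.2,-12,12,-9.4,0.2]
    - [-6.2,-18,12,-9.4,0.2]
    - [-6.2,-24,12,-9.4,0.2]
    - [-6.2,-30,12,-9.4,0.2]
    - [-6.2,-36,12,-9.4,0.2]
    - [-6.2,-42,12,-9.4,0.2]
    - [-6.2,-48.5,12,-9.4,0.2]
    - [-6.2,-48.5,12,-9.4,0.2]
    - [-6.2,-48.5,12,-9.4,0.2]
    - [-6.2,-48.5,7,-9.4,0.2]
    - [-6.2,-48.5,3,-9.4,0.2]
    - [-6.2,-48.5,0,-9.4,0.2]
    - [-6.2,-48.5,-0.8,-9.4,0.2]
    - [-6.2,-48.5,-1.2,-9.4,0.2]
    - [-6.2,-48.5,-1.2,-9.4,0.2]

```text
time: 27.68
position: [0.4693, -0.2388, 0.041]
eef_rot: [-0.686, 0.728, -0.001, 0.0]
contact_force: [0.5, 0.3, -1.7]
opening: 0.0318
```

Emit:
jog_arm:
  moves:
    - [0,0,-0.2,0,0.2]
    - [0,0,-0.33,0,0.2]
    - [0,0,-0.33,0,0.2]
    - [0.8,-0.05,-0.3,0,0.2]
    - [1.6,-0.09,-0.3,0,0.2]
    - [2.4,-0.14,-0.3,0,0.2]
    - [3.2,-0.19,-0.3,0,0.2]
    - [4,-0.23,-0.3,0,0.2]
    - [4.8,-0.28,-0.3,0,0.2]
    - [5.6,-0.33,-0.3,0,0.2]
    - [6.4,-0.37,-0.3,0,0.2]
    - [6.4,-0.37,-0.3,0,0.2]

```text
time: 29.18
position: [0.5335, -0.2429, 0.0374]
eef_rot: [-0.685, 0.728, -0.0, 0.0]
contact_force: [-3.2, 0.5, 6.3]
opening: 0.0318
```

Emit:
jog_arm:
  moves:
    - [0.8,-0.05,0,0,0.2]
    - [1.6,-0.09,0,0,0.2]
    - [2.4,-0.14,0,0,0.2]
    - [3.2,-0.19,0,0,0.2]
    - [4.0,-0.23,0,0,0.2]
    - [4.6,-0.27,0,0,0.2]
    - [5.1,-0.3,0,0,0.2]
    - [5.5,-0.32,0,0,0.2]
    - [5.8,-0.34,0,0,0.2]
    - [5.8,-0.34,0,0,0.2]

```text
time: 30.42
position: [0.587, -0.246, 0.0377]
eef_rot: [-0.685, 0.728, 0.003, -0.003]
contact_force: [-21.7, 2.9, 16.1]
opening: 0.032
```

Emit:
jog_arm:
  moves:
    - [-0.3,0.02,0,0,0.2]
    - [-0.3,0.02,0,0,0.64]
    - [-0.3,0.02,0,0,0.64]
    - [-0.3,0.02,0,0,0.64]
    - [-0.3,0.02,3,0,0.64]
    - [-0.3,0.02,9,0,0.64]
    - [-0.3,0.02,15,0,0.64]
    - [-6,5,20,5,0.64]
    - [-12,10,22,8.7,0.64]
    - [-14.9,15,22,8.7,0.64]
    - [-14.9,20,22,8.7,0.64]
    - [-14.9,24.9,22,8.7,0.64]
    - [-14.9,24.9,22,8.7,0.64]

```text
time: 32.05
position: [0.4412, 0.0062, 0.2574]
eef_rot: [0.741, -0.672, 0.001, -0.001]
contact_force: [0.1, -0.3, 0.8]
opening: 0.0561
```

```bash
python3 look.py 5
```

```text
{'time': np.float64(32.05), 'position': array([0.441, 0.006, 0.257]), 'eef_rot': array([ 0.741, -0.672,  0.001, -0.001]), 'contact_force': array([ 0.094, -0.264,  0.788]), 'opening': np.float64(0.056), 'joint_pos': array([-6.400e-02, -3.260e-01,  1.554e+00,  1.000e-03,  1.912e+00,
        1.410e+00])}
scene drawer [(521, 318, 87, 30, 5.3)]
  dock (586, -248, 88, 30, -3.3) dockframe [ 0.0215 -0.0418]
  dock (590, -169, 87, 30, -3.3) dockframe [0.0208 0.0373]
  dock (595, -89, 88, 30, -2.8) dockframe [0.0211 0.1174]
top drawer [(520, 319, 89, 31, 5.2)]
  dock (584, -246, 88, 29, -3.2) dockframe [ 0.0194 -0.0399]
  dock (589, -167, 86, 29, -2.6) dockframe [0.0197 0.0392]
  dock (593, -86, 86, 29, -2.2) dockframe [0.0189 0.1203]
```

Emit:
jog_arm:
  moves:
    - [4,6,-5,0,0.64]
    - [7.9,12,-8,0,0.64]
    - [7.9,18,-8,0,0.64]
    - [7.9,24,-8,0,0.64]
    - [7.9,31.6,-8,0,0.64]
    - [7.9,31.6,-8,0,0.64]
    - [7.9,31.6,-10,0,0.64]
    - [7.9,31.6,-14,0,0.64]
    - [7.9,31.6,-18,0,0.64]
    - [7.9,31.6,-20.5,0,0.64]
    - [7.9,31.6,-20.5,0,0.64]
    - [7.9,31.6,-20.5,0,0.2]
    - [7.9,31.6,-20.5,0,0.2]
    - [7.9,31.6,-20.5,0,0.2]
    - [7.9,31.6,-20.5,0,0.2]

```text
time: 34.02
position: [0.5214, 0.3196, 0.0533]
eef_rot: [0.739, -0.674, 0.001, -0.001]
contact_force: [0.3, 1.1, 4.5]
opening: 0.032
```

Emit:
jog_arm:
  moves:
    - [0,0,3,0,0.2]
    - [0,0,8,0,0.2]
    - [0,0,12,0,0.2]
    - [-3,-5.5,12,-5,0.2]
    - [-5.7,-11,12,-8.7,0.2]
    - [-5.7,-17,12,-8.7,0.2]
    - [-5.7,-23,12,-8.7,0.2]
    - [-5.7,-29,12,-8.7,0.2]
    - [-5.7,-35,12,-8.7,0.2]
    - [-5.7,-41,12,-8.7,0.2]
    - [-5.7,-47,12,-8.7,0.2]
    - [-5.7,-53,12,-8.7,0.2]
    - [-5.7,-59,12,-8.7,0.2]
    - [-5.7,-63.8,12,-8.7,0.2]
    - [-5.7,-63.8,12,-8.7,0.2]
    - [-5.7,-63.8,12,-8.7,0.2]

```text
time: 36.02
position: [0.4631, -0.3183, 0.1705]
eef_rot: [-0.685, 0.728, 0.001, 0.0]
contact_force: [0.5, 0.0, -3.5]
opening: 0.032
```

Emit:
jog_arm:
  moves:
    - [0,0,-5,0,0.2]
    - [0,0,-9,0,0.2]
    - [0,0,-12,0,0.2]
    - [0,0,-12.8,0,0.2]
    - [0,0,-13.2,0,0.2]
    - [0,0,-13.2,0,0.2]

```text
time: 36.78
position: [0.4643, -0.3191, 0.0411]
eef_rot: [-0.686, 0.728, -0.001, 0.0]
contact_force: [0.3, -0.3, -2.5]
opening: 0.0317
```

Emit:
jog_arm:
  moves:
    - [0,0,-0.2,0,0.2]
    - [0,0,-0.33,0,0.2]
    - [0,0,-0.33,0,0.2]
    - [0.8,-0.05,-0.3,0,0.2]
    - [1.6,-0.09,-0.3,0,0.2]
    - [2.4,-0.14,-0.3,0,0.2]
    - [3.2,-0.19,-0.3,0,0.2]
    - [4,-0.23,-0.3,0,0.2]
    - [4.8,-0.28,-0.3,0,0.2]
    - [5.6,-0.33,-0.3,0,0.2]
    - [6.4,-0.37,-0.3,0,0.2]
    - [6.4,-0.37,-0.3,0,0.2]

```text
time: 38.28
position: [0.5282, -0.3232, 0.0375]
eef_rot: [-0.685, 0.728, -0.0, -0.0]
contact_force: [-3.1, -0.5, 6.1]
opening: 0.0319
```

Emit:
jog_arm:
  moves:
    - [0.8,-0.05,0,0,0.2]
    - [1.6,-0.09,0,0,0.2]
    - [2.4,-0.14,0,0,0.2]
    - [3.2,-0.19,0,0,0.2]
    - [4.0,-0.23,0,0,0.2]
    - [4.6,-0.27,0,0,0.2]
    - [5.1,-0.3,0,0,0.2]
    - [5.5,-0.32,0,0,0.2]
    - [5.8,-0.34,0,0,0.2]
    - [5.8,-0.34,0,0,0.2]

```text
time: 39.52
position: [0.5813, -0.3263, 0.0378]
eef_rot: [-0.685, 0.729, 0.004, -0.003]
contact_force: [-22.4, 4.8, 14.9]
opening: 0.0316
```

Emit:
jog_arm:
  moves:
    - [-0.3,0.02,0,0,0.2]
    - [-0.3,0.02,0,0,0.64]
    - [-0.3,0.02,0,0,0.64]
    - [-0.3,0.02,0,0,0.64]
    - [-0.3,0.02,3,0,0.64]
    - [-0.3,0.02,9,0,0.64]
    - [-0.3,0.02,15,0,0]
    - [-5,5,17,5,0]
    - [-10,10,17,9,0]
    - [-15,15,17,9,0]
    - [-18.5,20,17,9,0]
    - [-18.5,26,17,9,0]
    - [-18.5,32,17,9,0]
    - [-18.5,38,17,9,0]
    - [-18.5,44,17,9,0]
    - [-18.5,50,17,9,0]
    - [-18.5,52.9,17,9,0]
    - [-18.5,52.9,17,9,0]

```text
time: 41.78
position: [0.4, 0.2051, 0.2063]
eef_rot: [0.742, -0.671, -0.0, 0.0]
contact_force: [-0.9, -0.5, 0.6]
opening: 0.0003
```

```bash
python3 look.py 6; python3 - <<'E'
import cv2,numpy as np
s=cv2.imread('pics/s6.png');t=cv2.imread('pics/t6.png')
f=lambda im,x,y,w,h,k:cv2.resize(im[y:y+h,x:x+w],None,fx=k,fy=k,interpolation=cv2.INTER_CUBIC)
im=np.zeros((600,800,3),np.uint8);im[:600,:400]=cv2.resize(s,(800,600))[:, 80:480];im[:600,400:]=cv2.resize(t,(800,600))[:,130:530]
cv2.imwrite('pics/c6.png',cv2.convertScaleAbs(im,alpha=1.4,beta=15))
E
```

```text
{'time': np.float64(41.775), 'position': array([0.4  , 0.205, 0.206]), 'eef_rot': array([ 0.742, -0.671, -0.   ,  0.   ]), 'contact_force': array([-0.857, -0.525,  0.608]), 'opening': np.float64(0.0), 'joint_pos': array([ 0.398, -0.318,  1.639,  0.   ,  1.822,  1.868])}
scene drawer []
  dock (581, -328, 87, 30, -3.5) dockframe [ 0.0212 -0.122 ]
  dock (586, -248, 87, 30, -3.4) dockframe [ 0.0215 -0.0418]
  dock (588, -169, 87, 30, -3.3) dockframe [0.0188 0.0372]
  dock (595, -88, 88, 30, -3.1) dockframe [0.0211 0.1184]
top drawer []
  dock (579, -326, 89, 29, -3.8) dockframe [ 0.0191 -0.1201]
  dock (584, -246, 88, 29, -3.2) dockframe [ 0.0194 -0.0399]
  dock (587, -166, 86, 29, -2.6) dockframe [0.0177 0.0401]
  dock (593, -86, 86, 29, -2.2) dockframe [0.0189 0.1203]
```

View pics/c6.png

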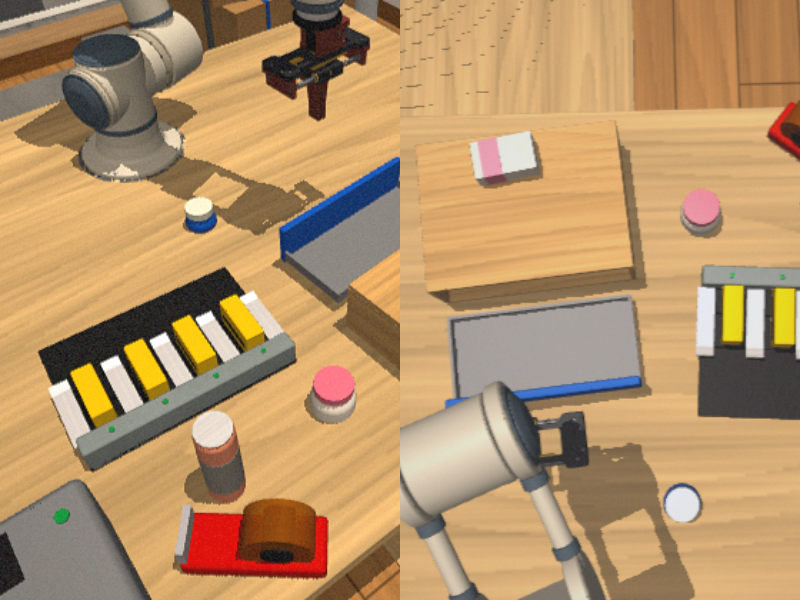

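Emit:
jog_arm:
  moves:
    - [4,-6,0,-5,0]
    - [7,-11,0,-9,0]
    - [9,-17,0,-9,0]
    - [9.5,-23,0,-9,0]
    - [9.5,-29,0,-9,0]
    - [9.5,-36.4,0,-9,0]
    - [9.5,-36.4,0,-9,0]
    - [9.5,-36.4,-6,-9,0]
    - [9.5,-36.4,-12,-9,0]
    - [9.5,-36.4,-16.2,-9,0]
    - [9.5,-36.4,-16.2,-9,0]
    - [11,-36.5,-16.2,-9,0]
    - [12,-36.55,-16.2,-9,0]
    - [12.8,-36.6,-16.2,-9,0]
    - [13.3,-36.6,-16.2,-9,0]
    - [13.3,-36.6,-16.2,-9,0]

```text
time: 43.88
position: [0.5336, -0.1632, 0.045]
eef_rot: [-0.685, 0.728, 0.0, -0.0]
contact_force: [-0.9, -0.3, 0.1]
opening: 0.0002
```

Emit:
jog_arm:
  moves:
    - [0.2,-0.01,0,0,0]
    - [0.4,-0.02,0,0,0]
    - [0.6,-0.03,0,0,0]
    - [0.7,-0.04,0,0,0]
    - [0.7,-0.04,0,0,0]

```text
time: 44.5
position: [0.5336, -0.1633, 0.045]
eef_rot: [-0.685, 0.729, 0.006, -0.005]
contact_force: [-32.0, 2.3, 19.9]
opening: 0.0004
```

Emit:
jog_arm:
  moves:
    - [-1.5,0.05,0,0,0]
    - [-3.5,0.2,2,0,0]
    - [-4,0.3,8,0,0]
    - [-4,0.3,14,0,0]
    - [-8,5,16,5,0]
    - [-12,10,16,9,0]
    - [-14,16,16,9,0]
    - [-14,22,16,9,0]
    - [-14,28,16,9,0]
    - [-14,34,16,9,0]
    - [-14,36.6,16,9,0]
    - [-14,36.6,16,9,0]
    - [-14,36.6,10,9,0]
    - [-14,36.6,5,9,0]
    - [-14,36.6,1,9,0]
    - [-14,36.6,1,9,0]

```text
time: 46.5
position: [0.3986, 0.2005, 0.0514]
eef_rot: [0.74, -0.673, -0.001, 0.003]
contact_force: [0.5, 0.2, 0.1]
opening: 0.0005
```

```bash
python3 look.py 7
```

```text
{'time': np.float64(46.5), 'position': array([0.399, 0.201, 0.051]), 'eef_rot': array([ 0.74 , -0.673, -0.001,  0.003]), 'contact_force': array([0.505, 0.186, 0.144]), 'opening': np.float64(0.0), 'joint_pos': array([ 0.39 , -0.295,  1.895, -0.   ,  1.549,  1.866])}
scene drawer []
  dock (581, -328, 87, 30, -3.5) dockframe [ 0.0212 -0.122 ]
  dock (586, -248, 88, 30, -3.3) dockframe [ 0.0215 -0.0418]
  dock (590, -169, 87, 30, -3.5) dockframe [0.0208 0.0373]
  dock (595, -88, 88, 30, -3.4) dockframe [0.0211 0.1184]
top drawer []
  dock (579, -326, 89, 29, -3.8) dockframe [ 0.0191 -0.1201]
  dock (584, -246, 88, 29, -3.2) dockframe [ 0.0194 -0.0399]
  dock (589, -167, 86, 29, -2.6) dockframe [0.0197 0.0392]
  dock (593, -86, 86, 29, -2.2) dockframe [0.0189 0.1203]
```

Emit:
jog_arm:
  moves:
    - [2,0.2,0,0,0]
    - [4,0.4,0,0,0]
    - [5,0.5,0,0,0]
    - [5.8,0.57,0,0,0]
    - [6.6,0.65,0,0,0]
    - [7.4,0.73,0,0,0]
    - [8.2,0.8,0,0,0]
    - [9,0.88,0,0,0]
    - [9.8,0.96,0,0,0]
    - [10.6,1.04,0,0,0]
    - [11.4,1.12,0,0,0]
    - [12.2,1.2,0,0,0]
    - [13,1.28,0,0,0]
    - [13.8,1.36,0,0,0]
    - [14.6,1.43,0,0,0]
    - [15.4,1.51,0,0,0]
    - [16.2,1.59,0,0,0]
    - [17,1.67,0,0,0]

```text
time: 48.85
position: [0.5709, 0.2193, 0.0545]
eef_rot: [0.74, -0.672, -0.0, 0.0]
contact_force: [-3.7, 2.2, 0.9]
opening: 0.0006
```

Emit:
jog_arm:
  moves:
    - [0.8,0.08,0,0,0]
    - [1.6,0.16,0,0,0]
    - [2.4,0.24,0,0,0]
    - [3.2,0.31,0,0,0]
    - [4,0.39,0,0,0]
    - [4.6,0.45,0,0,0]
    - [5.1,0.5,0,0,0]
    - [5.5,0.54,0,0,0]
    - [5.9,0.58,0,0,0]
    - [6.3,0.62,0,0,0]
    - [6.6,0.65,0,0,0]
    - [6.6,0.65,0,0,0]

```text
time: 50.35
position: [0.6318, 0.2252, 0.0546]
eef_rot: [0.741, -0.672, -0.003, 0.005]
contact_force: [-23.8, -3.0, 8.7]
opening: 0.0004
```

Stop reached at the same place as before. I'll let go smoothly and retreat.

Emit:
jog_arm:
  moves:
    - [-0.6,-0.06,0,0,0]
    - [-1.2,-0.12,0,0,0]
    - [-2,-0.2,0,0,0]
    - [-4,-0.4,0,0,0]
    - [-9,-0.9,0,0,0]
    - [-14,-1.4,2,0,0]
    - [-18,-1.8,8,0,0]
    - [-20,-5,14,0,0]
    - [-20,-11,20,0,0]
    - [-20,-17,24,0,0]
    - [-20,-23,24,0,0]
    - [-20,-23,24,0,0]
    - [-20,-23,24,0,0]
    - [-20,-23,24,0,0]
    - [-20,-23,24,0,0]
    - [-20,-23,24,0,0]
    - [-20,-23,24,0,0]
    - [-20,-23,24,0,0]
    - [-20,-23,24,0,0]
    - [-20,-23,24,0,0]

```text
time: 52.85
position: [0.4365, -0.0043, 0.2946]
eef_rot: [0.74, -0.672, -0.0, 0.0]
contact_force: [0.2, -0.4, -0.3]
opening: 0.0003
```

```bash
python3 look.py 8; python3 - <<'E'
import cv2,numpy as np
s=cv2.imread('pics/s8.png');t=cv2.imread('pics/t8.png')
im=np.zeros((600,800,3),np.uint8);im[:,:400]=cv2.resize(s,(800,600))[:,300:700];im[:,400:]=cv2.resize(t,(800,600))[:,130:530]
cv2.imwrite('pics/c8.png',cv2.convertScaleAbs(im,alpha=1.4,beta=15))
E
```

```text
{'time': np.float64(52.85), 'position': array([ 0.437, -0.004,  0.295]), 'eef_rot': array([ 0.74 , -0.672, -0.   ,  0.   ]), 'contact_force': array([ 0.216, -0.368, -0.327]), 'opening': np.float64(0.0), 'joint_pos': array([-0.088, -0.316,  1.479,  0.   ,  1.979,  1.387])}
scene drawer []
  dock (581, -328, 87, 30, -3.5) dockframe [ 0.0212 -0.122 ]
  dock (586, -248, 87, 30, -3.4) dockframe [ 0.0215 -0.0418]
  dock (590, -169, 87, 30, -3.1) dockframe [0.0208 0.0373]
  dock (595, -88, 88, 30, -3.2) dockframe [0.0211 0.1184]
top drawer []
  dock (579, -326, 89, 29, -3.8) dockframe [ 0.0191 -0.1201]
  dock (584, -246, 88, 29, -3.2) dockframe [ 0.0194 -0.0399]
  dock (589, -167, 86, 29, -2.6) dockframe [0.0197 0.0392]
  dock (593, -86, 86, 29, -2.2) dockframe [0.0189 0.1203]
```

View pics/c8.png

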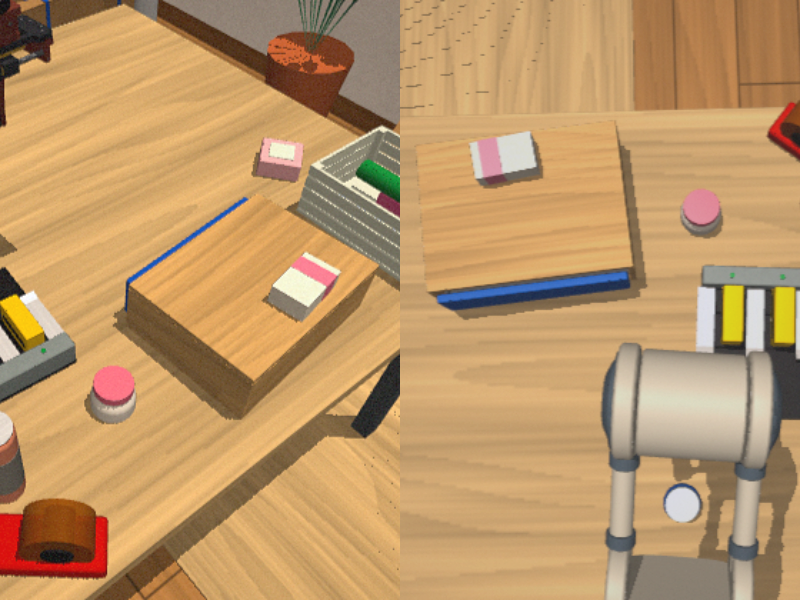

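```bash
python3 - <<'E'
import cv2,numpy as np
from h import bot
for v,(x,y,w,h) in(('s',(290,100,200,200)),('t',(95,80,170,140))):
    d=[cv2.imread(f'pics/{v}{k}.png')[y:y+h,x:x+w].astype(int) for k in(0,8)]; print(v,(np.abs(d[0]-d[1]).max(2)>40).sum())
print(bot.close_job())
E
```

```text
s 232
t 927
the job is handed in; nothing more can be done
None
```

I pressed the drawer open, moved all four battery packs into bays 0 to 3, pushed the drawer shut again and handed the job in at about 53 s.

- **Packs:** each one was slid along the rails until it met the end stop, where the push force rose to about 22–29 N. In the last pictures from both cameras, all four sat within about 3 mm of home and were straight in their bays. I could not read the detents directly.
- **Bay 2:** one look showed this pack about 2 mm short of home. I pushed it against the stop again with 32 N, and the later pictures showed it back at its earlier position.
- **Drawer:** I pushed it to the same stop position as the opening press and let go. It looked shut, and was still shut about 2 s later.
- **Toiletries:** those in view looked unmoved, and none was touched.

**Unresolved check:** I compared the first and last pictures around the cabinet just before handing in. They differed at 232 pixels in the scene view and 927 in the top view. I did not trace the cause, which may be arm shadow or the front resting slightly differently, so this comparison does not confirm that the drawer is in exactly its original position.

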